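# Flip the coaster on the drying tray with a turner

### The job

Pick up the turner by its red grip, bring its blade down gently onto the tray's grey lower deck and, keeping it lightly pressed on the deck, slide it well under the coaster, pushing towards the blue ledge but without ramming coaster or tray. Then, with a quick turn of the wrist, lever the coaster up against the step and flip it over onto the ledge, so that it lies flat there cork side up. Touch the coaster only with the turner, leave the saucer, the bottle and the warmer alone, and finally stand the turner on its blade on the bare counter and let go.

Things in the scene. Friction and masses are not known exactly. Their poses are not given: they have to be found in the camera images.
- turner: Loose turner, 200 g, standing on its blade on the counter at the start. Springy steel blade 115 x 70 x 2 mm (leading 20 mm thinned to 1 mm), upright red grip. Origin: on the underside of a straight blade, straight below the grip's axis; x along the blade to the leading edge (90 mm ahead; rear edge 25 mm behind), z up along the grip. Its pose is that of the grip: the blade's set is not in it.
- red_grip (a point): Middle of the grip, 72 mm above the underside. Grip 18 mm (turner's x) by 28 mm (y), from 28 to 115 mm above the underside; held with fingers closing along x it does not twist under load. The blade is bent nose-up from square to the grip by 0 to 4 degrees, unknown and other each time, hinging at its rear edge (leading edge 0 to 8 mm high); pressing it springs back about 2 N per mm.
- coaster: Loose square coaster 84 x 84 x 10 mm, about 140 g: white face with a blue diamond up at the start, brown cork face down. Each face is 68 mm square, bevelled out to the rim, which is 4 to 6 mm above the underside: a blade on the deck fits beneath it. Origin: centre of the cork face; z out of the white face. Starts on the lower deck, a side roughly along the step, 4 to 16 mm from it.
- tray: Fixed drying tray 320 x 170 mm: grey lower deck, top 6 mm above the counter, then a straight 8 mm step up to a blue ledge, top 14 mm above the counter. Origin: at counter height below the middle of the step's foot; x from deck to ledge (deck x -200 to 0 mm, ledge 0 to 120 mm), y along the step, z up. The deck is open on its other three sides.
- step (a point): Middle of the foot of the step, on the deck's surface. A coaster stood on edge against the step and pushed past upright falls over onto the ledge, ending with some 10 to 25 mm jutting back over the step.
- saucer: White ceramic saucer, 130 mm across, 20 mm high, loose bystander; origin at the centre of its underside.
- bottle: Closed glass bottle, 62 mm across, 160 mm high, loose bystander; origin at the centre of its underside.
- warmer: White bottle warmer with a knob, fixed bystander, 132 mm across, 125 mm high; origin at the centre of its underside, knob towards its own -x side.
Not all that is in view belongs to the job. Of the things like the turner, leave any that is pink; of the rest the smaller one is meant. Of the things that look like the coaster, the largest one is meant.

How it is judged:
On the way, in this order (a step that is already met when the one before it is completed fails the run):
1. the turner is lifted off the counter in the gripper (height (world z) of turner above 0.02 m and contact force between the fingers and turner above 1 N), for 0.2 s.
2. the blade, pressed on the tray's deck (over 0.5 N), is at least 20 mm in under the coaster, the coaster still lying (horizontal distance between turner and coaster below 0.112 m and angle between turner's own z axis and vertical below 0.25 rad and angle between coaster's own z axis and vertical below 0.3 rad and contact force between turner and coaster above 0.1 N and contact force between turner and tray above 0.5 N), for 0.2 s.
3. a quick wrist turn (over 0.7 rad/s) levers the coaster up on the blade past 23 degrees (angle between each of turner, coaster's own z axis and vertical above 0.4 rad and angular speed of turner above 0.7 rad/s and contact force between turner and coaster above 0.05 N).
At the end, for the whole second after the job is handed in: The coaster lies flat (within 8 degrees), cork side up, at rest on the blue ledge, its centre 5 to 100 mm beyond the step and within 80 mm of the tray's middle line; the turner stands on its blade (grip within 8 degrees of upright) on the bare counter (not on the tray), at rest and released (angle between coaster's own z axis and vertical above 3 rad and x of coaster in the frame of tray between 0.005 and 0.1 m and y of coaster in the frame of tray between -0.08 and 0.08 m and z of coaster in the frame of tray between 0.021 and 0.027 m and linear speed of each of coaster, turner below 0.02 m/s and angle between turner's own z axis and vertical below 0.15 rad and height (world z) of turner between -0.004 and 0.004 m and not (contact force between the fingers and turner above 0.1 N)); the robot touches nothing.
It fails at once if the robot itself touches the coaster (contact force between any of the fingers, the arm and coaster above 0.3 N).
It fails at once if the turner is pressed on the tray with more than 8 N (contact force between turner and tray above 8 N).
It fails at once if the coaster, still lying down, is pressed against the tray with more than 15 N (angle between coaster's own z axis and vertical below 0.5 rad and contact force between coaster and tray above 15 N).
It fails at once if the saucer or the bottle is moved more than 20 mm (distance of any of saucer, bottle from where it was at the start of the episode above 0.02 m).
It fails at once if the warmer is struck (contact force between any of the arm, the fingers, turner and warmer above 2 N).
It also fails if it takes over 72 s, if anything falls off the work surface, if the arm or the gripper's body presses on something with over 40 N, if the wrist force passes 120 N, or if a joint passes its speed limit or range.

### The arm

A 7-joint arm with a two-finger parallel gripper is mounted at the origin on the work surface. World frame = base frame: x ahead of the robot, y to its left, z up, the work surface at z = 0. Lengths are in m, angles in rad, forces in N, time in s.
With the tool pointing down it reaches from about 0.4 to 0.875 m from the base axis. Payload 19.3 kg.
Tool frame: the origin (TCP) lies at the very end of the fingers, on their centre line; the grasp point (between the pads) lies 19 mm behind it; z points along the fingers, y is the line along which they close (so a half turn about z gives the same grasp; the last joint's range is limited). The gripper opens to 85 mm and grips with 20 to 120 N. Pads are 22 mm wide; open, the fingers measure 114 mm over their backs; the gripper's body (76 mm by 85 mm) begins 54 mm behind the grasp point. The pads swing forward as they close: fully open they stand 13 mm farther back than shut.
Start: joints at [1.085, 0.521, -0.036, 1.599, 0.021, 1.021, -0.113], TCP at [0.252, -0.572, 0.231] pointing down, gripper open.
Joint ranges: [-2.91, 2.91], [-0.3, 2.13], [-1.5, 1.42], [0.17, 2.43], [-1.26, 4.41], [0.16, 1.93], [-2.52, 2.52]. Speed limits (rad/s): [1.89, 1.89, 2.39, 2.39, 3.01, 3.01, 3.01].

### API

Orientations are given as [roll, pitch, yaw] about the fixed x, y, z axes, in that order (R = Rz(yaw) Ry(pitch) Rx(roll)).
In Python, from workcell import bot gives the robot as it stands.
- The arm moves only by the tool servo_tool, never from a script. Its argument "plan" is a list of rows, each a list of 7 numbers: the finger opening in cm, from 0 to 8.54, then the shift along the tool's x, y, z in cm, then the turn, a rotation vector about the tool's x, y, z in degrees. In form: [[fingers, x, y, z, wx, wy, wz], ...]. A call has 1 to 10 rows; each row is the pose to reach, as a shift and turn from the pose commanded when the call began, along the tool's axes at that moment; what a row does not reach only later rows make up. A row lasts 1/10 s, in which the tool goes at most 50 mm and 8.59 degrees, less where a joint would pass 70% of its speed; a pose out of reach is approached as far as the arm can. A call with a gripper value outside its range is refused whole. The fingers move at their own pace and stop on an object; "force" is the grip in N (left out, the last holds). Time passes only in rows, so rows that repeat a pose let the fingers close. It gives the time, the measured TCP pose, the force, the opening and the grip force at its end, in the units of the state.
- bot.observe(): the state, without advancing time (a new reading comes with each control period).
- bot.grab_frame(name): name is "side" or "top"; returns a dict with "frame" (400x640x3 uint8, blue, green, red), "mtx" (3x3 intrinsics, pixels), "R" (3x3) and "t" (3): a world point X has camera coordinates R X + t. Camera axes: x right, y down, z forward; pixel columns grow to the right and rows downward; lengths in m; the calibration is good to about 2 mm. A picture is of the moment at which its call begins. There is no depth.
- bot.job_done(): hands the job in; it is judged then, once.
The state is a dict: "clock": time; "qpos": joint angles; "qd": joint speeds; "joint_efforts": joint torques, N m; "position": TCP position; "tool_rot": TCP orientation; "force": force on the tool from outside, world axes, zero at the start; "moment": the same for the moment, N m; "grip_width": finger opening in m; "finger_force": force on a finger pad.
Only numpy, scipy, OpenCV 4.12 (cv2) and the standard library are available. Lean on these libraries where they do the work, as an engineer would, in place of code of your own. Each camera call takes 0.05 s, during which the arm holds its last target. There are 200 camera calls.

## Working session

There is one attempt and no reset: what is moved stays moved. The work goes in short steps, Python scripts to look and compute and a tool call to move; the robot and the scene stay as the last step left them, time stands still between calls to the robot, and variables do not carry over. Pictures are saved under pics/ and viewed, at most 10 in all, crops included, and the job is handed in when it is done.

Besides the shell and the picture viewer there is one more tool, called after ">>>" as name(argument=value, ...) on one line, values as JSON. servo_tool: Moves the arm, as the interface text tells. Its arguments: {"type":"object","properties":{"plan":{"type":"array","items":{"type":"array","items":{"type":"number"}}},"force":{"type":"number"}},"required":["plan"]}

```bash
mkdir -p pics
python3 - <<'E'
from workcell import bot
import cv2
for n in ("side","top"):
    f=bot.grab_frame(n); cv2.imwrite(f"pics/{n}0.png",f["frame"]); print(n,f["mtx"].tolist(),f["R"].tolist(),f["t"].tolist())
print(bot.observe())
E
```

```text
side [[480.3903279889317, 0.0, 321.82960900442043], [0.0, 480.3903279889317, 206.92153638087964], [0.0, 0.0, 1.0]] [[-0.6949359717629475, -0.7189374948651472, 0.013887894977798037], [-0.5030485838291439, 0.4722724326308695, -0.7238099693182001], [0.5138152561547592, -0.5099878703008017, -0.6898595905607693]] [0.4277771070868442, 0.27905259137305544, 1.2013218313866008]
top [[362.29366609507747, 0.0, 320.10840376210126], [0.0, 362.29366609507747, 196.37460176721936], [0.0, 0.0, 1.0]] [[0.0012644057564560468, -0.9999101817714432, -0.01334277586870231], [-0.9893696541171197, 0.0006894145214896969, -0.14542081082083072], [0.14541694808464836, 0.013384808456490632, -0.9892799189877098]] [0.08431076889203053, 0.5513307238163583, 0.8726507314135562]
{'clock': 0.1, 'qpos': array([ 1.08480176,  0.52193048, -0.03635169,  1.5999587 ,  0.02122526,
        1.02108297, -0.11275677]), 'qd': array([ 0.00019212, -0.00187859,  0.00099112, -0.0023932 ,  0.00086388,
        0.00147241,  0.00188982]), 'joint_efforts': array([ 3.11757052e-03, -9.28498793e+01,  1.98392138e+00, -3.70536339e+01,
        1.80888351e-02,  5.31893442e-03, -6.05381388e-05]), 'position': array([ 0.25230233, -0.57148307,  0.23079517]), 'tool_rot': array([-3.14060209e+00,  7.84898133e-05,  4.15861239e-01]), 'force': array([-0.8644975 ,  0.09032893, -0.42808962]), 'moment': array([ 0.01777114, -0.01411079,  0.00239856]), 'finger_force': 0.0, 'grip_width': 0.08524584144465801}
```

View pics/side0.png

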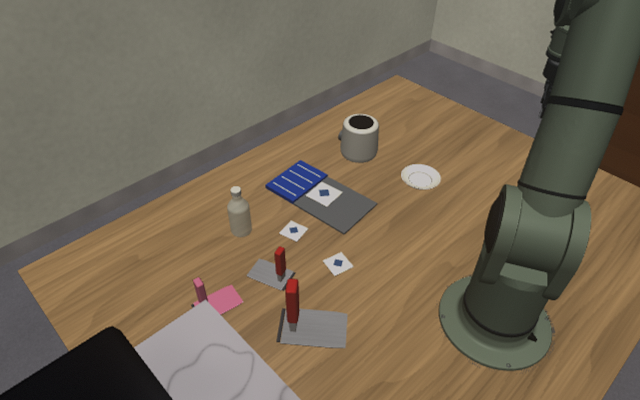

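View pics/top0.png

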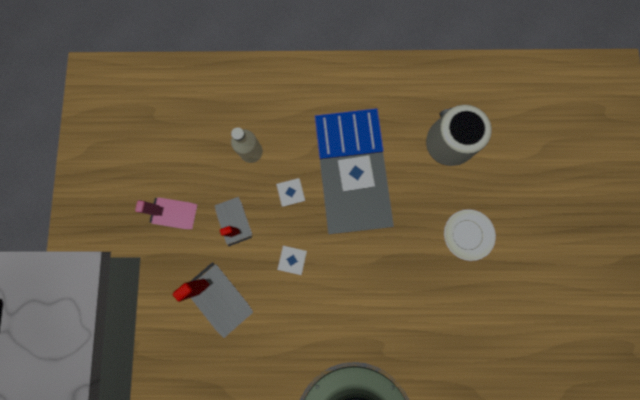

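The meant turner is the smaller red one: top (235,222), side (272,272). The coaster sits on the tray: top (356,173), side (324,192). I'll zoom in on both views.

Run:
```python
import cv2
a=cv2.imread("pics/top0.png")[103:253,205:405]; cv2.imwrite("pics/topc.png",cv2.resize(a,None,fx=4,fy=4,interpolation=cv2.INTER_CUBIC))
a=cv2.imread("pics/side0.png")[152:297,235:390]; cv2.imwrite("pics/sidec.png",cv2.resize(a,None,fx=4,fy=4,interpolation=cv2.INTER_CUBIC))
```

```text
(no output)
```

View pics/topc.png

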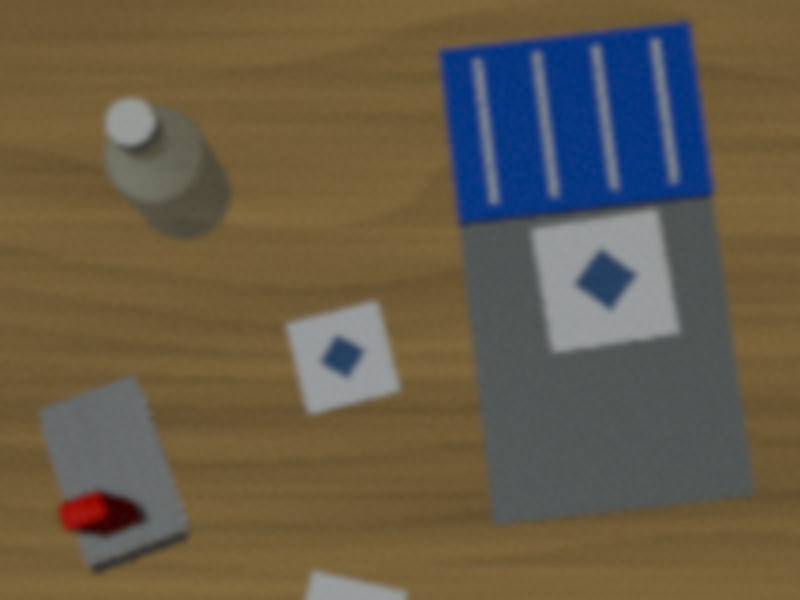

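View pics/sidec.png

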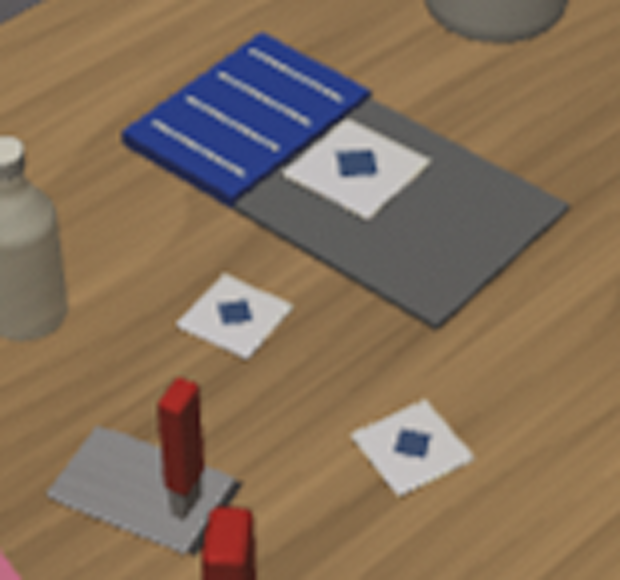

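```bash
cat > h.py <<'E'
import numpy as np, json
from scipy.optimize import least_squares
C={"side":([[480.3903279889317,0,321.82960900442043],[0,480.3903279889317,206.92153638087964],[0,0,1]],[[-0.6949359717629475,-0.7189374948651472,0.013887894977798037],[-0.5030485838291439,0.4722724326308695,-0.7238099693182001],[0.5138152561547592,-0.5099878703008017,-0.6898595905607693]],[0.4277771070868442,0.27905259137305544,1.2013218313866008]),
"top":([[362.29366609507747,0,320.10840376210126],[0,362.29366609507747,196.37460176721936],[0,0,1]],[[0.0012644057564560468,-0.9999101817714432,-0.01334277586870231],[-0.9893696541171197,0.0006894145214896969,-0.14542081082083072],[0.14541694808464836,0.013384808456490632,-0.9892799189877098]],[0.08431076889203053,0.5513307238163583,0.8726507314135562])}
C={k:tuple(map(np.array,v)) for k,v in C.items()}
OFF={"top":(205,103),"side":(235,152)}
def px(n,u): return (np.array(u)+.5)/4-.5+OFF[n]
def proj(n,X):
    K,R,t=C[n]; p=K@(R@X+t); return p[:2]/p[2]
def tri(top,side):
    f=lambda X:np.r_[proj("top",X)-px("top",top),proj("side",X)-px("side",side)]
    r=least_squares(f,[.5,0,0]); return r.x
def onz(n,u,z):
    return least_squares(lambda X:proj(n,np.r_[X,z])-px(n,u),[.5,0]).x
E
python3 - <<'E'
from h import *
np.set_printoptions(precision=4,suppress=True)
T={"ledgeFL":((441,50),(123,137),.014),"ledgeFR":((690,22),(262,33),.014),"stepR":((713,195),(370,93),.014),"stepL":((460,222),(234,200),.014),"deckL":((495,522),(437,326),.006),"deckR":((752,494),(568,207),.006),
"dia":((605,279),(357,163),.016),"cFL":((531,228),(282,173),.011),"cFR":((658,208),(347,119),.011),"cNR":((680,332),(431,160),.011),"cNL":((552,353),(369,218),.011),
"bLL":((41,408),(48,492),.002),"bLR":((134,378),(98,427),.002),"bRR":((188,535),(240,483),.002),"bRL":((95,570),(190,552),.002),"grip top":((83,511),(182,393),.115)}
for k,(a,b,z) in T.items(): print(k,tri(a,b),"top",onz("top",a,z),"side",onz("side",b,z))
E
```

```text
ledgeFL [0.7786 0.0985 0.0034] top [0.7758 0.0992] side [0.7664 0.1049]
ledgeFR [ 0.796  -0.0693  0.0094] top [ 0.7948 -0.0681] side [ 0.7902 -0.066 ]
stepR [ 0.6763 -0.0819  0.0083] top [ 0.6751 -0.0806] side [ 0.6709 -0.0774]
stepL [0.6579 0.0855 0.0074] top [0.6572 0.0862] side [0.6508 0.0892]
deckL [0.46   0.0627 0.0011] top [0.4606 0.0635] side [0.4558 0.0653]
deckR [ 0.4785 -0.1038  0.0006] top [ 0.4787 -0.1023] side [ 0.4742 -0.0999]
dia [ 0.6181 -0.0094  0.0135] top [ 0.6183 -0.0086] side [ 0.615  -0.0081]
cFL [0.6534 0.0387 0.0094] top [0.6538 0.0394] side [0.6508 0.0391]
cFR [ 0.6674 -0.0458  0.007 ] top [ 0.6672 -0.0446] side [ 0.6627 -0.0433]
cNR [ 0.5837 -0.0582  0.0092] top [ 0.584  -0.0574] side [ 0.5814 -0.0573]
cNL [0.5694 0.0254 0.0101] top [0.5702 0.0262] side [0.5674 0.0252]
bLL [ 0.5344  0.3618 -0.0007] top [0.5353 0.3619] side [0.531  0.3622]
bLR [ 0.555   0.3014 -0.0006] top [0.5552 0.3012] side [0.5526 0.3023]
bRR [ 0.4515  0.2626 -0.0014] top [0.4522 0.2626] side [0.4484 0.2637]
bRL [ 0.43    0.3235 -0.0017] top [0.4297 0.3222] side [0.4281 0.3254]
grip top [0.4607 0.3001 0.1126] top [0.4618 0.3004] side [0.4574 0.3005]
```

```bash
cat >> h.py <<'E'
from scipy.spatial.transform import Rotation as Ro
def rel(target_p,target_R,p=None,R=None):
    from workcell import bot
    s=bot.observe()
    p0=s["position"] if p is None else np.array(p); R0=Ro.from_euler("xyz",s["tool_rot"]) if R is None else R
    d=R0.inv().apply(np.array(target_p)-p0)*100; w=np.degrees((R0.inv()*target_R).as_rotvec())
    return np.round(np.r_[d,w],2)
def down(yaw): return Ro.from_euler("xyz",[np.pi,0,np.radians(yaw)])
E
python3 - <<'E'
from h import *
print(rel([.52,-.2,.25],down(66)))
p=[.461,.301,.2]
print(rel([.461,.301,.2],down(110.5),[.52,-.2,.25],down(66)))
E
```

```text
[ 3.950e+01 -2.317e+01 -1.900e+00 -6.000e-02 -2.000e-02 -4.217e+01]
[ 43.37 -25.77   5.     0.     0.   -44.5 ]
```

>>> servo_tool(plan=[[8.5,39.5,-23.2,-1.9,0,0,-42.2],[8.5,39.5,-23.2,-1.9,0,0,-42.2],[8.5,39.5,-23.2,-1.9,0,0,-42.2],[8.5,39.5,-23.2,-1.9,0,0,-42.2],[8.5,39.5,-23.2,-1.9,0,0,-42.2],[8.5,39.5,-23.2,-1.9,0,0,-42.2],[8.5,39.5,-23.2,-1.9,0,0,-42.2],[8.5,39.5,-23.2,-1.9,0,0,-42.2],[8.5,39.5,-23.2,-1.9,0,0,-42.2],[8.5,39.5,-23.2,-1.9,0,0,-42.2]], force=60)

```text
clock: 1.1
position: [0.523, -0.1942, 0.2504]
tool_rot: [3.141, -0.002, 1.159]
force: [0.2, -1.3, -0.5]
grip_width: 0.0852
finger_force: 0.0
```

Run:
```python
from h import *
from workcell import bot
s=bot.observe(); print(s["clock"],s["qpos"].tolist(),s["position"].tolist(),s["tool_rot"].tolist())
print(rel([.461,.301,.2],down(110.5)))
```

```text
1.1 [0.5002057265353373, 0.40963055012015237, -0.336059224659308, 1.7458951203018842, 0.15282452578129638, 1.0111036493440075, -0.3030280006104666] [0.5229765311878525, -0.19420633335025916, 0.2504157234287494] [3.1412714936502084, -0.0024859209792649217, 1.1591196334961495]
[ 42.89 -25.5    5.14   0.07  -0.13 -44.09]
```

>>> servo_tool(plan=[[8.5,42.9,-25.5,5.0,0,0,-44],[8.5,42.9,-25.5,5.0,0,0,-44],[8.5,42.9,-25.5,5.0,0,0,-44],[8.5,42.9,-25.5,5.0,0,0,-44],[8.5,42.9,-25.5,5.0,0,0,-44],[8.5,42.9,-25.5,5.0,0,0,-44],[8.5,42.9,-25.5,5.0,0,0,-44],[8.5,42.9,-25.5,5.0,0,0,-44],[8.5,42.9,-25.5,5.0,0,0,-44],[8.5,42.9,-25.5,5.0,0,0,-44]])

```text
clock: 2.1
position: [0.4611, 0.2956, 0.2001]
tool_rot: [-3.141, 0.0, 1.92]
force: [1.7, -0.3, -1.1]
grip_width: 0.085
finger_force: 0.0
```

Run:
```python
from h import *
from workcell import bot
s=bot.observe(); print(s["clock"],s["qpos"].tolist(),s["position"].tolist(),s["tool_rot"].tolist())
D=[([1.08480176,.52193048,-.03635169,1.5999587,.02122526,1.02108297,-.11275677],[.25230233,-.57148307,.23079517],[-3.14060209,7.8e-5,.415861239]),
([0.5002057265353373,0.40963055012015237,-0.336059224659308,1.7458951203018842,0.15282452578129638,1.0111036493440075,-0.3030280006104666],[0.5229765311878525,-0.19420633335025916,0.2504157234287494],[3.1412714936502084,-0.0024859209792649217,1.1591196334961495]),
(s["qpos"].tolist(),s["position"].tolist(),s["tool_rot"].tolist())]
json.dump(D,open("D.json","w"))
import itertools
def fk(q,L,sg,o):
    h,a,b,c=L; R=Ro.identity(); p=np.array([0,0,h]); 
    ax="zyzyzyz"; lens=[0,0,a,0,b,0,c]
    for i in range(7):
        R=R*Ro.from_euler(ax[i],sg[i]*q[i]+(o[0] if i==0 else o[1] if i==6 else 0)); p=p+R.apply([0,0,lens[i]])
    return p,R
best=[]
for sg in itertools.product([1,-1],repeat=4):
    S=[-1,1,sg[0],sg[1],sg[2],1,sg[3]] 
    for s4 in (1,):
        S[3]=sg[1]
        def f(x): 
            r=[]
            for q,p,e in D:
                P,R=fk(q,x[:4],S,x[4:6]); r+=list((P-p)*1); r+=list(.3*(R.inv()*Ro.from_euler("xyz",e)).as_rotvec())
            return np.array(r)
        for o7 in (0,np.pi/2,np.pi,-np.pi/2):
            r=least_squares(f,[.3,.4,.4,.3,0,o7]); best.append((r.cost,S[:],r.x))
best.sort(key=lambda t:t[0])
for b in best[:3]: print(b)
```

```text
2.1 [-0.23423416196507735, 0.4941931055378146, -0.6074293494742289, 1.8149492311634825, 0.34237102298769456, 0.9392014326608188, -0.6419174701523539] [0.461138568049282, 0.29563140853213704, 0.20009605798315927] [-3.141394487551313, 0.0003591876035453634, 1.9197610312509912]
(np.float64(3.0003382910050286e-05), [-1, 1, -1, 1, -1, 1, -1], array([-0.90203146,  0.53667518,  0.41708618, -0.88105328, -0.09635187,
       -4.80874073]))
(np.float64(3.0003382910051577e-05), [-1, 1, -1, 1, -1, 1, -1], array([-0.90203192,  0.53667517,  0.41708618, -0.88105374, -0.09635187,
        1.47444458]))
(np.float64(3.000338291005648e-05), [-1, 1, -1, 1, -1, 1, -1], array([-0.90203189,  0.53667519,  0.41708617, -0.8810537 , -0.09635186,
        1.47444458]))
```

>>> servo_tool(plan=[[8.5,0,0,0,0,8,0],[8.5,0,0,0,0,16,0],[8.5,0,0,0,0,24,0],[8.5,0,0,0,0,30,0],[8.5,0,0,0,0,30,0],[8.5,0,0,0,0,30,0]])

```text
clock: 2.7
position: [0.4619, 0.2932, 0.2]
tool_rot: [-3.14, -0.523, 1.918]
force: [0.2, 0.9, -0.3]
grip_width: 0.085
finger_force: 0.0
```

```bash
cat > kin.py <<'E'
from h import *
S=[-1,1,-1,1,-1,1,-1]
def fk(q,x):
    h,a,b,c,o0,o6=x; R=Ro.identity(); p=np.array([0,0,h]); ax="zyzyzyz"; lens=[0,0,a,0,b,0,c]
    o=[o0,0,0,0,0,0,o6]
    for i in range(7):
        R=R*Ro.from_euler(ax[i],S[i]*q[i]+o[i])
        if i==2: p=p+R.apply([0,0,a])
        if i==4: p=p+R.apply([0,0,b])
        if i==6: p=p+R.apply([0,0,c])
    return p,R
def fit(D):
    def f(x):
        r=[]
        for q,p,e in D:
            P,R=fk(q,x); r+=list(P-p)+list(.3*(R.inv()*Ro.from_euler("xyz",e)).as_rotvec())
        return np.array(r)
    return least_squares(f,[.3,.5,.4,.3,0,1.57]),f
E
python3 - <<'E'
from kin import *
from workcell import bot
s=bot.observe(); print(s["clock"],s["qpos"].tolist(),s["position"].tolist(),s["tool_rot"].tolist())
D=json.load(open("D.json")); D.append((s["qpos"].tolist(),s["position"].tolist(),s["tool_rot"].tolist()))
json.dump(D,open("D.json","w"))
r,f=fit(D); print(r.cost,r.x); print(np.round(r.fun.reshape(-1,6),4))
E
```

```text
2.7 [0.26343007062842994, 0.6266431405242165, -0.898698121620102, 1.872688391499513, -0.05680785942772641, 0.7561129410411194, -0.12201750194312357] [0.46188323040862456, 0.2932119694513821, 0.19996337634444497] [-3.1400869914953637, -0.5229648812946495, 1.9176697689732944]
0.00036371062853556566 [ 0.30913098  0.52070556  0.42051534  0.31689133 -0.09523621  1.47873815]
[[-0.0031  0.0065 -0.0072 -0.     -0.     -0.001 ]
 [-0.0015  0.0068 -0.0034  0.0001  0.     -0.001 ]
 [-0.0045  0.0033  0.0021 -0.     -0.     -0.001 ]
 [ 0.0154  0.0016  0.0085  0.0143  0.0006  0.0029]]
```

```bash
cat >> kin.py <<'E'
X=np.array([.30913,.52071,.42052,.31689,-.09524,1.47874])
LO=np.array([-2.91,-.3,-1.5,.17,-1.26,.16,-2.52])+.03; HI=np.array([2.91,2.13,1.42,2.43,4.41,1.93,2.52])-.03
def turner_pose(N,yaw,th): # nose point, yaw deg, forward tilt deg -> origin,R
    R=Ro.from_euler("zy",[0,0])if 0 else Ro.from_euler("ZY",[yaw,th],degrees=True)
    return np.array(N)-R.apply([.09,0,0]),R
def tool_pose(o,R,g,beta):
    # tool down on grip: tool y=turner x, tool z=-turner z, tool x=turner y ; then tilt beta about tool y
    Rt=R*Ro.from_matrix(np.array([[0,1,0],[1,0,0],[0,0,-1]]).T)*Ro.from_euler("y",beta,degrees=True)
    return o+R.apply([0,0,g])+Rt.apply([0,0,.019]),Rt
def ik(p,R,q0):
    f=lambda q:(lambda P,Q:np.r_[(P-p)*3,(Q.inv()*R).as_rotvec(),.003*(q-q0)])(*fk(q,X))
    r=least_squares(f,np.clip(q0,LO+1e-3,HI-1e-3),bounds=(LO,HI)); return r.x,np.abs(r.fun[:6]).max()
E
python3 - <<'E'
from kin import *
np.set_printoptions(precision=2,suppress=True)
D=json.load(open("D.json"))
for g in (.085,):
  for beta in (-60,-45,-30,-15,0,15,30,45,60):
    out=[];bq=None
    cands=[np.array(D[1][0]),np.array(D[3][0]),np.array([0,.5,.6,1.7,0,1,-.3]),np.array([0,.5,-1.,1.7,0,1,-.3]),np.array([0,.5,1.,1.7,0,1,-.3])]
    res=[]
    for q0 in cands:
        q=q0.copy();last=-1;qq=None
        for th in range(0,96,8):
            o,R=turner_pose([.655,-.01,.008],6.3,th); p,Rt=tool_pose(o,R,g,beta)
            q,e=ik(p,Rt,q)
            if e>.01: break
            last=th; qq=q
        res.append((last,qq))
    b=max(res,key=lambda t:t[0]); print(beta,[r[0] for r in res],b[1])
E
```

```text
-60 [80, 80, 80, 80, 80] [-0.67  1.68  1.24  0.62  0.02  1.9   1.  ]
-45 [56, 56, 56, 56, 56] [-0.44  1.27  0.22  0.86  0.56  1.9   0.21]
-30 [48, 48, 48, 48, 48] [-0.26  1.18 -0.06  0.91  0.53  1.9  -0.01]
-15 [40, 40, 40, 40, 40] [-0.08  1.08 -0.27  1.03  0.44  1.78 -0.16]
0 [40, 40, 40, 40, 40] [ 0.03  1.1  -0.34  0.98  0.29  1.81 -0.16]
15 [40, 40, 40, 40, 40] [ 0.16  1.13 -0.44  0.96  0.15  1.81 -0.19]
30 [40, 40, 40, 40, 40] [ 0.29  1.17 -0.54  0.97  0.02  1.79 -0.21]
45 [48, 48, 48, 48, 48] [ 0.4   1.34 -0.77  0.84 -0.02  1.9  -0.42]
60 [56, 56, 56, 56, 56] [ 0.44  1.42 -0.76  0.8  -0.23  1.9  -0.55]
```

Run:
```python
from kin import *
print(rel([.461,.301,.17],down(110.5)))
np.set_printoptions(precision=2,suppress=True)
D=json.load(open("D.json"))
ex=np.array([np.cos(np.radians(6.3)),np.sin(np.radians(6.3)),0])
P=np.array([.664,-.006,.007])
for beta in (-30,0,15):
  q=np.array(D[1][0]); 
  for d in (.045,):
    for th,ph in [(4,0),(10,10),(20,20),(30,30),(36,40),(38,50),(38,60),(38,70),(38,80),(38,90),(38,100),(36,110)]:
      N=P-ex*d*np.cos(np.radians(ph))+np.array([0,0,d*np.sin(np.radians(ph))])
      p,Rt=tool_pose(*turner_pose(N,6.3,th),.087,beta); q,e=ik(p,Rt,q); print(beta,th,ph,round(e,4),q)
```

```text
[ -0.84   0.19   2.98   0.08 -29.96  -0.59]
-30 4 0 0.0 [-0.2   0.69 -0.18  1.9   0.83  0.92 -0.86]
-30 10 10 0.0 [-0.17  0.72 -0.22  1.79  0.75  1.06 -0.71]
-30 20 20 0.0 [-0.15  0.79 -0.25  1.61  0.67  1.29 -0.53]
-30 30 30 0.0 [-0.16  0.88 -0.26  1.41  0.63  1.53 -0.37]
-30 36 40 0.0 [-0.16  0.95 -0.26  1.27  0.62  1.67 -0.28]
-30 38 50 0.0 [-0.17  0.98 -0.25  1.21  0.62  1.73 -0.24]
-30 38 60 0.0 [-0.17  0.98 -0.25  1.18  0.62  1.75 -0.23]
-30 38 70 0.0 [-0.17  0.99 -0.25  1.15  0.62  1.76 -0.22]
-30 38 80 0.0 [-0.18  1.   -0.25  1.12  0.63  1.78 -0.2 ]
-30 38 90 0.0 [-0.18  1.02 -0.25  1.09  0.63  1.79 -0.19]
-30 38 100 0.0 [-0.18  1.03 -0.25  1.06  0.63  1.81 -0.18]
-30 36 110 0.0 [-0.18  1.02 -0.25  1.07  0.63  1.77 -0.2 ]
0 4 0 0.0 [ 0.22  0.65 -0.39  1.87  0.36  0.76 -0.27]
0 10 10 0.0 [ 0.2   0.69 -0.4   1.75  0.33  0.94 -0.24]
0 20 20 0.0 [ 0.16  0.78 -0.39  1.55  0.3   1.23 -0.22]
0 30 30 0.0 [ 0.11  0.89 -0.38  1.32  0.28  1.51 -0.2 ]
0 36 40 0.0 [ 0.07  0.97 -0.37  1.17  0.28  1.69 -0.19]
0 38 50 0.0 [ 0.06  1.   -0.36  1.09  0.28  1.76 -0.18]
0 38 60 0.0 [ 0.05  1.01 -
[... 295 characters left out ...]
.29  1.82 -0.16]
15 4 0 0.0 [ 0.45  0.73 -0.55  1.83  0.16  0.79 -0.02]
15 10 10 0.0 [ 0.41  0.75 -0.53  1.72  0.15  0.97 -0.05]
15 20 20 0.0 [ 0.33  0.83 -0.51  1.52  0.15  1.25 -0.11]
15 30 30 0.0 [ 0.26  0.93 -0.48  1.3   0.14  1.52 -0.15]
15 36 40 0.0 [ 0.21  1.   -0.46  1.15  0.14  1.69 -0.18]
15 38 50 0.0 [ 0.19  1.03 -0.45  1.08  0.14  1.76 -0.19]
15 38 60 0.0 [ 0.19  1.04 -0.45  1.05  0.14  1.78 -0.19]
15 38 70 0.0 [ 0.18  1.05 -0.45  1.02  0.14  1.8  -0.19]
15 38 80 0.0 [ 0.17  1.06 -0.45  0.98  0.14  1.82 -0.19]
15 38 90 0.0 [ 0.16  1.08 -0.45  0.95  0.14  1.84 -0.19]
15 38 100 0.0 [ 0.15  1.09 -0.45  0.91  0.14  1.86 -0.19]
15 36 110 0.0 [ 0.16  1.08 -0.45  0.93  0.14  1.82 -0.18]
```

>>> servo_tool(plan=[[8.5,-0.8,0.2,3,0,-30,-0.6],[8.5,-0.8,0.2,3,0,-30,-0.6],[8.5,-0.8,0.2,3,0,-30,-0.6],[8.5,-0.8,0.2,3,0,-30,-0.6],[8.5,-0.8,0.2,3,0,-30,-0.6],[8.5,-0.8,0.2,3,0,-30,-0.6],[8.5,-0.8,0.2,3,0,-30,-0.6]])

```text
clock: 3.4
position: [0.4603, 0.3032, 0.171]
tool_rot: [3.138, -0.0, 1.932]
force: [0.4, -0.8, 0.1]
grip_width: 0.085
finger_force: 0.0
```

Run:
```python
from h import *
import cv2
from workcell import bot
print(rel([.461,.301,.068],down(110.5)))
f=bot.grab_frame("side")["frame"][210:310,215:315]; g=bot.grab_frame("top")["frame"][170:270,195:295]
cv2.imwrite("pics/pre.png",np.hstack([cv2.resize(a,None,fx=4,fy=4,interpolation=cv2.INTER_CUBIC) for a in (f,g)]))
```

```text
[-0.23 -0.05 10.3   0.2  -0.03  0.2 ]
```

View pics/pre.png

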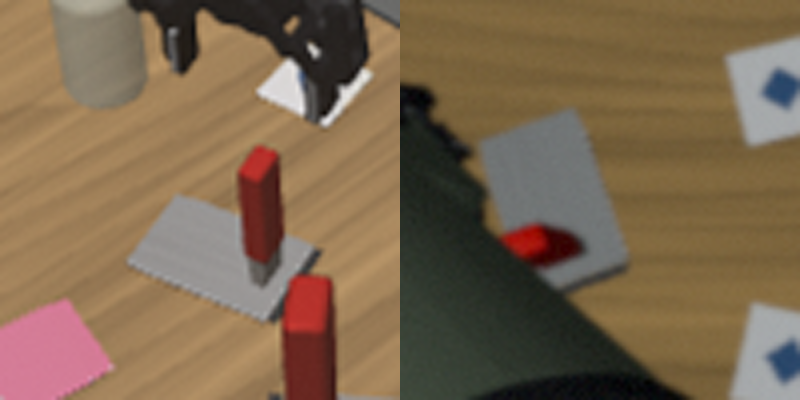

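The picture shows the fingers straddling the grip, tips at (180,70) and (315,120) with the grip top at (262,155) between them. Descending.

>>> servo_tool(plan=[[8.5,0,0,3,0,0,0],[8.5,0,0,6,0,0,0],[8.5,0,0,8,0,0,0],[8.5,0,0,9.5,0,0,0],[8.5,-0.2,0,10.3,0,0,0.2],[8.5,-0.2,0,10.3,0,0,0.2]])

```text
clock: 4.1
position: [0.4618, 0.2998, 0.0669]
tool_rot: [3.14, 0.0, 1.925]
force: [-0.6, -0.6, 0.5]
grip_width: 0.0852
finger_force: 0.0
```

>>> servo_tool(plan=[[1,0,0,0,0,0,0],[1,0,0,0,0,0,0],[1,0,0,0,0,0,0],[1,0,0,0,0,0,0],[1,0,0,0,0,0,0],[1,0,0,0,0,0,0],[1,0,0,0,0,0,0],[1,0,0,0,0,0,0],[1,0,0,0,0,0,0],[1,0,0,0,0,0,0]], force=80)

```text
clock: 5.1
position: [0.462, 0.3008, 0.0679]
tool_rot: [3.138, -0.0, 1.927]
force: [0.8, -0.5, 6.9]
grip_width: 0.0174
finger_force: 77.8
```

>>> servo_tool(plan=[[1,0,0,-2,0,0,0],[1,0,0,-5,0,0,0],[1,0,0,-8,0,0,0],[1,0,0,-10,0,0,0],[1,0,0,-10,0,0,0],[1,0,0,-10,0,0,0],[1,0,0,-10,0,0,0]])

```text
clock: 5.8
position: [0.461, 0.3001, 0.1664]
tool_rot: [3.141, 0.0, 1.927]
force: [-0.4, -0.1, -2.1]
grip_width: 0.0174
finger_force: 78.6
```

Run:
```python
from kin import *
from workcell import bot
print([bot.observe()["force"].round(2).tolist() for _ in range(3)])
# staging pose: nose 45mm before coaster near edge, nose z .04, tilt 5
yaw=6.3; ex=np.array([np.cos(np.radians(yaw)),np.sin(np.radians(yaw)),0])
Cc=np.array([.6185,-.0095,0]); N=Cc-ex*(.042+.045)+[0,0,.05]
o,R=turner_pose(N,yaw,5); p,Rt=tool_pose(o,R,.087,0)
print(N,p,Rt.as_euler("xyz"),rel(p,Rt))
```

```text
[[-0.35, -0.06, -2.15], [-0.35, -0.06, -2.15], [-0.35, -0.06, -2.15]]
[ 0.5320254  -0.01904689  0.05      ] [ 0.44880012 -0.02823504  0.12558526] [-3.05432619  0.          1.68075207] [-30.34 -12.59   4.08   5.04   0.63  14.09]
```

>>> servo_tool(plan=[[1,-5,-2,0,0,0,0],[1,-10,-4,0,0,0,3],[1,-15,-6,0,1,0,7],[1,-20,-8,0,2,0,10],[1,-25,-10.5,1,3,0.3,13],[1,-29,-12,3,5,0.6,14.1],[1,-30.3,-12.6,4.1,5,0.6,14.1],[1,-30.3,-12.6,4.1,5,0.6,14.1],[1,-30.3,-12.6,4.1,5,0.6,14.1],[1,-30.3,-12.6,4.1,5,0.6,14.1]])

```text
clock: 6.8
position: [0.4491, -0.0264, 0.126]
tool_rot: [-3.056, -0.001, 1.682]
force: [0.4, 0.1, -1.0]
grip_width: 0.017
finger_force: 78.9
```

Run:
```python
from h import *
import cv2
from workcell import bot
s=bot.observe(); print(s["clock"],s["position"],s["tool_rot"],s["force"])
f=bot.grab_frame("side")["frame"][140:265,255:405]; cv2.imwrite("pics/st.png",cv2.resize(f,None,fx=4,fy=4,interpolation=cv2.INTER_CUBIC))
f=bot.grab_frame("top")["frame"][125:245,310:405]; cv2.imwrite("pics/stt.png",cv2.resize(f,None,fx=4,fy=4,interpolation=cv2.INTER_CUBIC))
a=cv2.imread("pics/st.png");b=cv2.imread("pics/stt.png");h=max(a.shape[0],b.shape[0]);w=a.shape[1]+b.shape[1]
o=np.zeros((h,w,3),np.uint8);o[:a.shape[0],:a.shape[1]]=a;o[:b.shape[0],a.shape[1]:]=b;cv2.imwrite("pics/st2.png",cv2.resize(o,None,fx=.8,fy=.8)[:, :800])
```

```text
6.8 [ 0.44906994 -0.02641221  0.12598309] [-3.05637214e+00 -9.09010875e-04  1.68176019e+00] [ 0.35660419  0.08432982 -1.02459117]
```

View pics/st2.png

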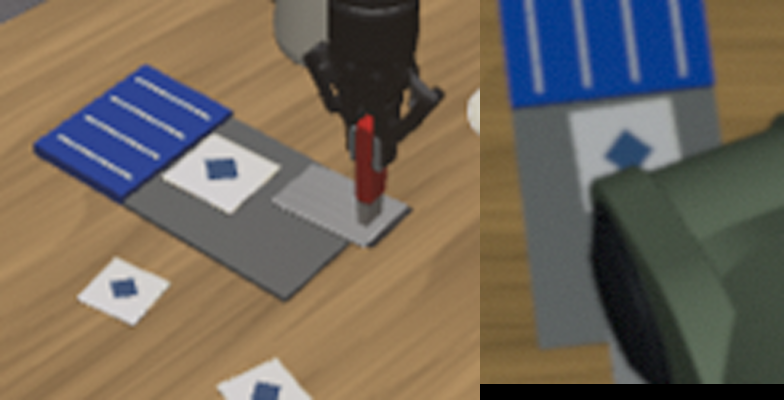

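Run:
```python
from kin import *
from workcell import bot
np.set_printoptions(precision=1,suppress=True)
s=bot.observe(); Rt=Ro.from_euler("xyz",s["tool_rot"])
R=Rt*Ro.from_matrix(np.array([[0,1,0],[1,0,0],[0,0,-1]]))
o=s["position"]-Rt.apply([0,0,.019])-R.apply([0,0,.087])
print(o, R.as_euler("ZYX",degrees=True),s["force"])
for b in (0,2,4):
    for x,y in ((.115,.035),(.115,-.035),(0,.035),(0,-.035)):
        X=o+R.apply(np.array([-.025,y,.002])+Ro.from_euler("y",-b,degrees=True).apply([x,0,0]))
        print(b,x,y,(proj("side",X)-[255,140]+.5)*3.2-.5)
```

```text
[ 0.4 -0.   0.1] [6.4 4.9 0. ] [ 0.1 -0.2 -2.2]
0 0.115 0.035 [266.8 197. ]
0 0.115 -0.035 [312.2 159. ]
0 0 0.035 [368.4 245.9]
0 0 -0.035 [412.8 205. ]
2 0.115 0.035 [266.8 193.8]
2 0.115 -0.035 [312.2 155.8]
2 0 0.035 [368.4 245.9]
2 0 -0.035 [412.8 205. ]
4 0.115 0.035 [266.8 190.5]
4 0.115 -0.035 [312.3 152.5]
4 0 0.035 [368.4 245.9]
4 0 -0.035 [412.8 205. ]
```

>>> servo_tool(plan=[[1,0,0.09,1,0,0,0],[1,0,0.17,2,0,0,0],[1,0,0.26,3,0,0,0],[1,0,0.34,3.9,0,0,0],[1,0,0.36,4.1,0,0,0],[1,0,0.37,4.2,0,0,0],[1,0,0.38,4.3,0,0,0],[1,0,0.38,4.3,0,0,0],[1,0,0.38,4.3,0,0,0],[1,0,0.38,4.3,0,0,0]])

```text
clock: 7.9
position: [0.4493, -0.0274, 0.0832]
tool_rot: [-3.057, -0.0, 1.68]
force: [-0.2, -0.3, -0.7]
grip_width: 0.0174
finger_force: 78.8
```

```bash
cat > st.py <<'E'
from kin import *
from workcell import bot
s=bot.observe(); Rt=Ro.from_euler("xyz",s["tool_rot"])
R=Rt*Ro.from_matrix(np.array([[0,1,0],[1,0,0],[0,0,-1]]))
o=s["position"]-Rt.apply([0,0,.019])-R.apply([0,0,.087]); N=o+R.apply([.09,0,0])
print(round(s["clock"],2),"nose",(N*1000).round(1),"ang",R.as_euler("ZYX",degrees=True).round(1),"F",s["force"].round(2),"q6",s["qpos"][5].round(2))
y=np.radians(6.3); ex=np.array([np.cos(y),np.sin(y)]); ey=np.array([-ex[1],ex[0]])
for nm,c in (("tray",[.6655,.003]),("coaster",[.6185,-.0095])): print(nm,"rel nose mm",(ex@(N[:2]-c)*1000).round(1),(ey@(N[:2]-c)*1000).round(1))
E
python3 st.py
```

```text
7.9 nose [532.7 -18.2   7.8] ang [6.3 4.9 0. ] F [-0.19 -0.32 -0.68] q6 0.65
tray rel nose mm -134.3 -6.5
coaster rel nose mm -86.2 0.7
```

>>> servo_tool(plan=[[1,0,0,0,0,0,0],[1,0,0,0,0,0,0]])

```text
clock: 8.1
position: [0.4492, -0.0274, 0.083]
tool_rot: [-3.057, -0.0, 1.68]
force: [-0.2, 0.2, -1.8]
grip_width: 0.0171
finger_force: 78.8
```

>>> servo_tool(plan=[[1,0,0,0.05,0,0,0],[1,0,0,0.05,0,0,0],[1,0,0,0.05,0,0,0]])

```text
clock: 8.4
position: [0.4491, -0.0274, 0.0825]
tool_rot: [-3.056, -0.0, 1.68]
force: [-1.0, 0.4, -2.0]
grip_width: 0.0172
finger_force: 78.8
```

>>> servo_tool(plan=[[1,0,0,0.05,0,0,0],[1,0,0,0.05,0,0,0],[1,0,0,0.05,0,0,0]])

```text
clock: 8.7
position: [0.449, -0.0274, 0.0819]
tool_rot: [-3.056, -0.0, 1.681]
force: [0.1, 0.2, -2.1]
grip_width: 0.0172
finger_force: 78.8
```

>>> servo_tool(plan=[[1,0,0,0.05,0,0,0],[1,0,0,0.1,0,0,0],[1,0,0,0.1,0,0,0],[1,0,0,0.1,0,0,0]])

```text
clock: 9.1
position: [0.449, -0.0274, 0.081]
tool_rot: [-3.057, -0.0, 1.681]
force: [0.1, -0.3, -1.5]
grip_width: 0.0173
finger_force: 79.0
```

>>> servo_tool(plan=[[1,0,0,0.05,0,0,0],[1,0,0,0.1,0,0,0],[1,0,0,0.1,0,0,0],[1,0,0,0.1,0,0,0]])

```text
clock: 9.5
position: [0.4489, -0.0274, 0.08]
tool_rot: [-3.057, -0.0, 1.681]
force: [-0.1, -0.4, 0.4]
grip_width: 0.0175
finger_force: 79.2
```

>>> servo_tool(plan=[[1,0,0.6,-0.05,0,0,0],[1,0,1.2,-0.1,0,0,0],[1,0,1.8,-0.16,0,0,0],[1,0,2.4,-0.21,0,0,0],[1,0,3,-0.26,0,0,0],[1,0,3.5,-0.3,0,0,0],[1,0,3.5,-0.3,0,0,0],[1,0,3.5,-0.3,0,0,0]])

```text
clock: 10.3
position: [0.4841, -0.0235, 0.08]
tool_rot: [-3.057, -0.0, 1.681]
force: [0.9, -0.9, 0.1]
grip_width: 0.0173
finger_force: 79.1
```

```bash
python3 st.py
```

```text
10.3 nose [567.5 -14.2   4.7] ang [6.3 4.8 0. ] F [ 0.91 -0.91  0.11] q6 0.69
tray rel nose mm -99.3 -6.4
coaster rel nose mm -51.2 0.9
```

>>> servo_tool(plan=[[1,0,0.2,-0.02,0,0,0],[1,0,0.4,-0.03,0,0,0],[1,0,0.6,-0.05,0,0,0],[1,0,0.8,-0.07,0,0,0],[1,0,1,-0.09,0,0,0],[1,0,1.2,-0.1,0,0,0],[1,0,1.4,-0.12,0,0,0],[1,0,1.6,-0.14,0,0,0],[1,0,1.8,-0.16,0,0,0]])

```text
clock: 11.2
position: [0.5018, -0.0216, 0.08]
tool_rot: [-3.056, -0.0, 1.681]
force: [-2.3, -0.1, 0.1]
grip_width: 0.0173
finger_force: 79.2
```

>>> servo_tool(plan=[[1,0,0.1,-0.01,0,0,0],[1,0,0.2,-0.02,0,0,0],[1,0,0.3,-0.03,0,0,0],[1,0,0.4,-0.03,0,0,0]])

```text
clock: 11.6
position: [0.5058, -0.0211, 0.08]
tool_rot: [-3.056, -0.0, 1.681]
force: [-2.6, 0.1, -1.0]
grip_width: 0.0171
finger_force: 79.2
```

>>> servo_tool(plan=[[1,0,0.1,-0.01,0,0,0],[1,0,0.2,-0.02,0,0,0],[1,0,0.3,-0.03,0,0,0],[1,0,0.4,-0.03,0,0,0]])

```text
clock: 12.0
position: [0.5097, -0.0207, 0.0799]
tool_rot: [-3.056, -0.0, 1.68]
force: [-2.7, -0.4, 0.5]
grip_width: 0.017
finger_force: 79.3
```

>>> servo_tool(plan=[[1,0,0.1,-0.01,0,0,0],[1,0,0.2,-0.02,0,0,0],[1,0,0.3,-0.03,0,0,0],[1,0,0.4,-0.03,0,0,0],[1,0,0.5,-0.04,0,0,0],[1,0,0.6,-0.05,0,0,0]])

```text
clock: 12.6
position: [0.5158, -0.02, 0.08]
tool_rot: [-3.057, -0.0, 1.68]
force: [-2.3, -0.1, 1.0]
grip_width: 0.0169
finger_force: 79.3
```

>>> servo_tool(plan=[[1,0,0.1,-0.01,0,0,0],[1,0,0.2,-0.02,0,0,0],[1,0,0.3,-0.03,0,0,0],[1,0,0.4,-0.03,0,0,0],[1,0,0.5,-0.04,0,0,0],[1,0,0.6,-0.05,0,0,0]])

```text
clock: 13.2
position: [0.5218, -0.0194, 0.0799]
tool_rot: [-3.056, -0.0, 1.68]
force: [-2.6, -0.3, 0.0]
grip_width: 0.0173
finger_force: 79.3
```

```bash
python3 st.py
python3 - <<'E'
from workcell import bot
import cv2
f=bot.grab_frame("side")["frame"][150:250,260:390]; cv2.imwrite("pics/ins.png",cv2.resize(f,None,fx=6,fy=6,interpolation=cv2.INTER_CUBIC))
E
```

```text
13.2 nose [605.2 -10.2   4.5] ang [6.3 4.9 0. ] F [-2.57 -0.3   0.01] q6 0.75
tray rel nose mm -61.4 -6.5
coaster rel nose mm -13.3 0.8
```

View pics/ins.png

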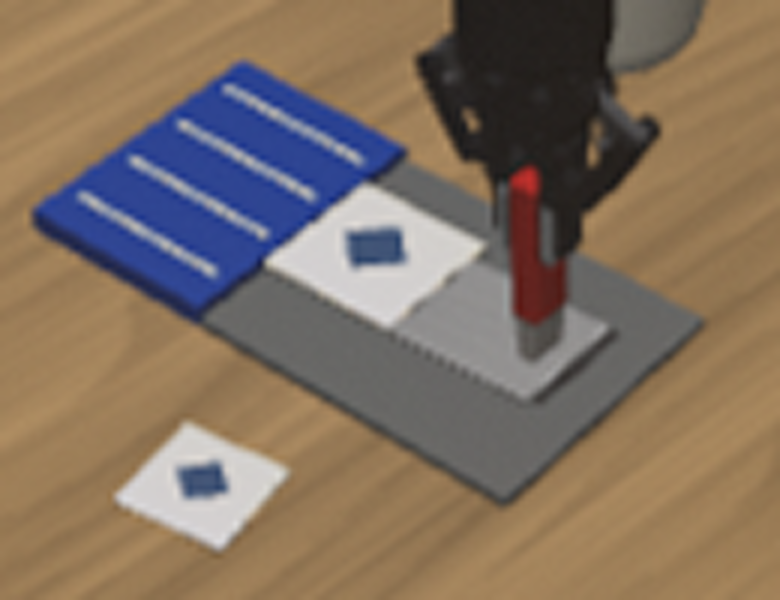

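The picture shows the coaster flush against the step (its far side along (265,262)–(365,182)). The blade is about 22 mm under its near edge, around (437,285). Going deeper.

>>> servo_tool(plan=[[1,0,0.1,-0.01,0,0,0],[1,0,0.2,-0.02,0,0,0],[1,0,0.3,-0.03,0,0,0],[1,0,0.4,-0.03,0,0,0],[1,0,0.5,-0.04,0,0,0],[1,0,0.6,-0.05,0,0,0],[1,0,0.7,-0.06,0,0,0],[1,0,0.8,-0.07,0,0,0],[1,0,0.9,-0.08,0,0,0],[1,0,1.0,-0.09,0,0,0]])

```text
clock: 14.25
position: [0.5318, -0.0183, 0.08]
tool_rot: [-3.057, -0.0, 1.68]
force: [-2.0, 0.7, 1.3]
grip_width: 0.017
finger_force: 79.2
```

>>> servo_tool(plan=[[1,0,0.1,-0.01,0,0,0],[1,0,0.2,-0.02,0,0,0],[1,0,0.3,-0.03,0,0,0],[1,0,0.4,-0.03,0,0,0],[1,0,0.5,-0.04,0,0,0],[1,0,0.6,-0.05,0,0,0],[1,0,0.7,-0.06,0,0,0],[1,0,0.8,-0.07,0,0,0],[1,0,0.8,-0.07,0,0,0],[1,0,0.8,-0.07,0,0,0]])

```text
clock: 15.25
position: [0.5399, -0.0174, 0.0801]
tool_rot: [-3.057, -0.0, 1.68]
force: [-1.3, 0.2, -0.2]
grip_width: 0.0171
finger_force: 79.2
```

```bash
python3 st.py
```

```text
15.25 nose [623.3  -8.2   4.7] ang [6.3 4.9 0. ] F [-1.3   0.18 -0.17] q6 0.77
tray rel nose mm -43.2 -6.5
coaster rel nose mm 4.9 0.8
```

```bash
cat > flip.py <<'E'
from kin import *
from workcell import bot
np.set_printoptions(precision=2,suppress=True)
s=bot.observe(); Rt0=Ro.from_euler("xyz",s["tool_rot"]); p0=s["position"]
yaw=6.3; y=np.radians(yaw); ex=np.array([np.cos(y),np.sin(y),0]); ey=np.array([-ex[1],ex[0],0])
step=np.array([.6655,.003,.0058])
base=step+ey*-.0065
q=np.array(s["qpos"])
# own-model bias is removed by differencing with the pose now
def rows(L):
    global q
    for th,ph,d in L:
        f=np.radians(ph); c,sn=np.cos(f),np.sin(f); h=max(0,5*c-8*sn)
        x=-d*c-5*sn; z=h+d*sn-5*c
        p,Rt=tool_pose(*turner_pose(base+ex*x/1000+[0,0,z/1000],yaw,th),.087,0)
        qn,e=ik(p,Rt,q); print(th,ph,(Rt0.inv().apply(p-p0)*100).round(2).tolist(),np.degrees((Rt0.inv()*Rt).as_rotvec()).round(1).tolist(),"dq",np.abs(qn-q).max().round(2),"q6",qn[5].round(2)); q=qn
rows([(5,0,43),(10,6,43),(17,14,43),(24,22,43),(31,30,43),(36,38,43),(37,46,43.5),(37,54,44),(37,62,45),(37,70,46),(37,77,47),(37,84,48),(37,91,49),(37,98,50),(37,105,50),(37,112,50),(37,118,50)])
E
python3 flip.py
```

```text
5 0 [-0.0, 0.03, -0.13] [0.1, -0.0, -0.0] dq 0.01 q6 0.78
10 6 [-0.0, 0.59, -1.25] [5.1, -0.0, -0.0] dq 0.15 q6 0.93
17 14 [-0.0, 1.58, -2.7] [12.1, -0.0, -0.0] dq 0.2 q6 1.14
24 22 [-0.0, 2.75, -4.0] [19.1, -0.0, -0.0] dq 0.2 q6 1.34
31 30 [-0.0, 4.1, -5.15] [26.1, -0.0, -0.0] dq 0.2 q6 1.53
36 38 [-0.0, 5.23, -6.08] [31.1, -0.0, -0.0] dq 0.14 q6 1.68
37 46 [-0.0, 5.69, -6.71] [32.1, -0.0, -0.0] dq 0.04 q6 1.72
37 54 [0.0, 6.03, -7.22] [32.1, -0.0, -0.0] dq 0.02 q6 1.73
37 62 [0.0, 6.43, -7.73] [32.1, -0.0, -0.0] dq 0.02 q6 1.75
37 70 [0.0, 6.9, -8.18] [32.1, -0.0, -0.0] dq 0.02 q6 1.76
37 77 [0.0, 7.37, -8.54] [32.1, -0.0, -0.0] dq 0.02 q6 1.78
37 84 [0.0, 7.9, -8.84] [32.1, -0.0, -0.0] dq 0.02 q6 1.8
37 91 [0.0, 8.46, -9.08] [32.1, -0.0, -0.0] dq 0.03 q6 1.81
37 98 [0.0, 9.07, -9.24] [32.1, -0.0, -0.0] dq 0.03 q6 1.83
37 105 [0.0, 9.68, -9.23] [32.1, -0.0, -0.0] dq 0.03 q6 1.84
37 112 [0.0, 10.29, -9.15] [32.1, -0.0, -0.0] dq 0.03 q6 1.85
37 118 [0.0, 10.8, -9.01] [32.1, -0.0, -0.0] dq 0.02 q6 1.86
```

```bash
sed -i '/^rows(/d' flip.py; echo 'rows([(10,6,43),(16,13,43),(22,20,43),(28,27,43),(33,33,43),(35,39,43),(35,45,43),(35,51,44),(35,57,44),(35,62,45)])' >> flip.py; python3 flip.py
```

```text
10 6 [-0.0, 0.59, -1.25] [5.1, -0.0, -0.0] dq 0.16 q6 0.93
16 13 [-0.0, 1.42, -2.51] [11.1, -0.0, -0.0] dq 0.17 q6 1.11
22 20 [-0.0, 2.4, -3.66] [17.1, -0.0, -0.0] dq 0.17 q6 1.28
28 27 [-0.0, 3.51, -4.71] [23.1, -0.0, -0.0] dq 0.17 q6 1.45
33 33 [-0.0, 4.54, -5.5] [28.1, -0.0, -0.0] dq 0.14 q6 1.59
35 39 [-0.0, 5.09, -6.07] [30.1, -0.0, -0.0] dq 0.06 q6 1.65
35 45 [-0.0, 5.32, -6.47] [30.1, -0.0, -0.0] dq 0.01 q6 1.66
35 51 [-0.0, 5.52, -6.9] [30.1, -0.0, -0.0] dq 0.01 q6 1.67
35 57 [0.0, 5.83, -7.24] [30.1, -0.0, -0.0] dq 0.01 q6 1.68
35 62 [0.0, 6.06, -7.58] [30.1, -0.0, -0.0] dq 0.01 q6 1.69
```

>>> servo_tool(plan=[[1,0,0.6,-1.25,5,0,0],[1,0,1.4,-2.5,11,0,0],[1,0,2.4,-3.65,17,0,0],[1,0,3.5,-4.7,23,0,0],[1,0,4.55,-5.5,29,0,0],[1,0,5.1,-6.05,31,0,0],[1,0,5.3,-6.45,31,0,0],[1,0,5.5,-6.9,31,0,0],[1,0,5.8,-7.25,31,0,0],[1,0,6.05,-7.6,31,0,0]])

```text
clock: 16.25
position: [0.6062, -0.0103, 0.1516]
tool_rot: [-2.517, -0.0, 1.68]
force: [-0.2, -0.3, -2.4]
grip_width: 0.0172
finger_force: 79.0
```

```bash
python3 st.py
python3 - <<'E'
from workcell import bot
import cv2
f=bot.grab_frame("side")["frame"][130:230,250:380]; cv2.imwrite("pics/mid.png",cv2.resize(f,None,fx=6,fy=6,interpolation=cv2.INTER_CUBIC))
E
sed -i '/^rows(/d' flip.py; echo 'rows([(36,62,45),(36,68,46),(36,74,47),(36,80,48),(36,86,49),(36,92,50),(36,98,50),(36,104,50),(36,110,50),(36,116,50)])' >> flip.py; python3 flip.py
```

```text
16.25 nose [639.2  -6.7  43.8] ang [ 6.3 35.8  0. ] F [-0.25 -0.34 -2.39] q6 1.71
tray rel nose mm -27.2 -6.8
coaster rel nose mm 20.9 0.5
36 62 [0.02, 0.18, -0.02] [0.2, -0.0, -0.0] dq 0.04 q6 1.72
36 68 [0.02, 0.28, -0.51] [0.2, -0.0, -0.0] dq 0.02 q6 1.73
36 74 [0.02, 0.43, -1.0] [0.2, -0.0, -0.0] dq 0.02 q6 1.74
36 80 [0.02, 0.65, -1.47] [0.2, -0.0, -0.0] dq 0.02 q6 1.76
36 86 [0.02, 0.92, -1.93] [0.2, -0.0, -0.0] dq 0.02 q6 1.77
36 92 [0.02, 1.24, -2.36] [0.2, -0.0, -0.0] dq 0.02 q6 1.78
36 98 [0.02, 1.66, -2.67] [0.2, -0.0, -0.0] dq 0.02 q6 1.8
36 104 [0.02, 2.12, -2.94] [0.2, -0.0, -0.0] dq 0.02 q6 1.81
36 110 [0.02, 2.6, -3.15] [0.2, -0.0, -0.0] dq 0.02 q6 1.82
36 116 [0.02, 3.1, -3.32] [0.2, -0.0, -0.0] dq 0.02 q6 1.83
```

View pics/mid.png

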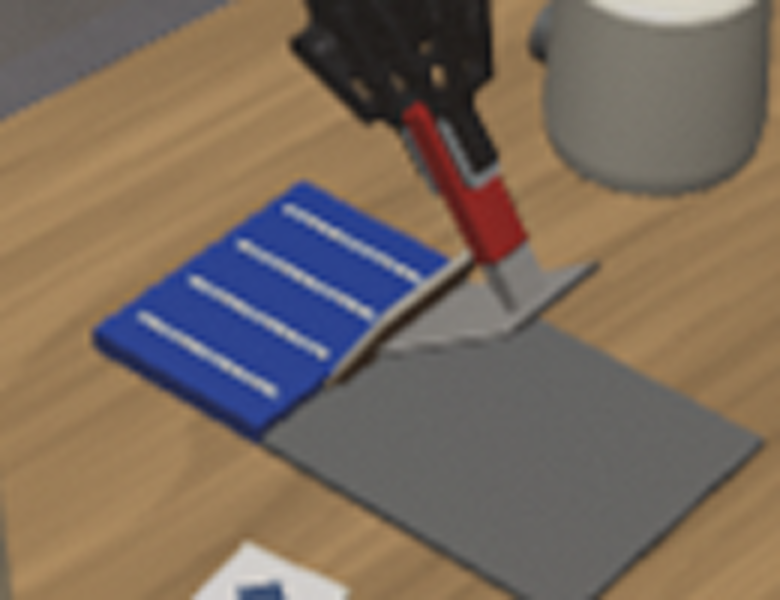

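The coaster stands steeply on the blade at the step, seen edge-on from (330,385) to (470,255). Now I push it past upright.

>>> servo_tool(plan=[[1,0,0.2,-0.1,0,0,0],[1,0,0.3,-0.5,0,0,0],[1,0,0.45,-1.0,0,0,0],[1,0,0.65,-1.45,0,0,0],[1,0,0.9,-1.9,0,0,0],[1,0,1.25,-2.35,0,0,0],[1,0,1.65,-2.65,0,0,0],[1,0,2.1,-2.95,0,0,0],[1,0,2.6,-3.15,0,0,0],[1,0,3.1,-3.3,0,0,0]])

```text
clock: 17.3
position: [0.6506, -0.0052, 0.1589]
tool_rot: [-2.515, -0.0, 1.681]
force: [-0.1, -0.0, -3.1]
grip_width: 0.0172
finger_force: 79.1
```

```bash
python3 st.py
python3 - <<'E'
from workcell import bot
import cv2
f=bot.grab_frame("side")["frame"][130:230,250:380]; cv2.imwrite("pics/mid2.png",cv2.resize(f,None,fx=6,fy=6,interpolation=cv2.INTER_CUBIC))
E
```

```text
17.3 nose [683.5  -1.5  51.1] ang [ 6.3 35.9  0. ] F [-0.09 -0.05 -3.11] q6 1.82
tray rel nose mm 17.4 -6.5
coaster rel nose mm 65.5 0.8
```

View pics/mid2.png

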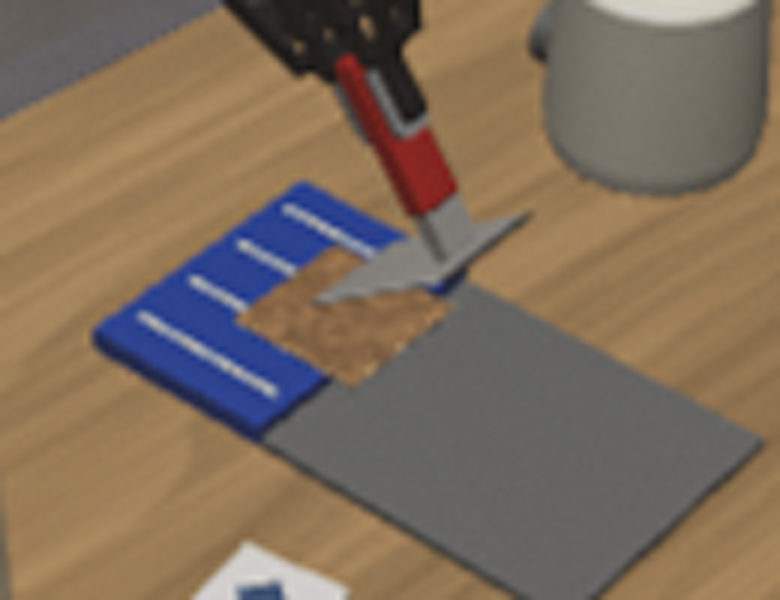

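The coaster lies cork up on the ledge, centred around (345,315), with the blade clear above it. Next I retreat and put the turner back on its original bare spot.

Run:
```python
from h import *
A=([.46,-.0,.21],down(100)); B=([.462,.301,.17],down(110.5))
print(rel([.60,-.01,.2],Ro.from_euler("xyz",[-2.6,0,1.68])));print(rel(*A)); print(rel(*B,*A))
```

```text
[ 0.07 -6.58 -0.37 -4.86 -0.    0.05]
[  2.6  -18.35   6.92 -35.88  -1.19  -3.58]
[ 29.61   5.42   4.    -0.     0.   -10.5 ]
```

>>> servo_tool(plan=[[1,0,-3,-0.5,0,0,0],[1,0,-6.6,-0.4,-5,0,0],[1,0.7,-10,1,-13,-0.4,-1],[1,1.5,-13,3,-21,-0.8,-2],[1,2.2,-16,5,-29,-1,-3],[1,2.6,-18.3,6.9,-35.9,-1.2,-3.6],[1,2.6,-18.3,6.9,-35.9,-1.2,-3.6],[1,2.6,-18.3,6.9,-35.9,-1.2,-3.6]])

```text
clock: 18.15
position: [0.4522, -0.0015, 0.2096]
tool_rot: [3.141, 0.003, 1.747]
force: [-0.4, -0.7, -1.2]
grip_width: 0.0169
finger_force: 79.7
```

>>> servo_tool(plan=[[1,4,0.7,0.5,0,0,-2],[1,8,1.4,1,0,0,-3],[1,12,2.2,1.5,0,0,-4.5],[1,16,2.9,2,0,0,-6],[1,20,3.6,2.5,0,0,-7.5],[1,24,4.4,3,0,0,-9],[1,28,5.1,3.6,0,0,-10],[1,29.6,5.4,4,0,0,-10.5],[1,29.6,5.4,4,0,0,-10.5],[1,29.6,5.4,4,0,0,-10.5]])

```text
clock: 19.15
position: [0.4616, 0.3001, 0.1703]
tool_rot: [-3.141, 0.001, 1.929]
force: [-0.5, -0.5, -2.0]
grip_width: 0.0172
finger_force: 79.8
```

Run:
```python
from h import *
print(rel([.462,.301,.0695],down(110.5)))
```

```text
[ 0.08  0.08 10.08 -0.02  0.07 -0.  ]
```

>>> servo_tool(plan=[[1,0,0,3,0,0,0],[1,0,0,6,0,0,0],[1,0,0,8,0,0,0],[1,0,0,9,0,0,0],[1,0,0,9.6,0,0,0],[1,0,0,9.9,0,0,0],[1,0,0,10.1,0,0,0],[1,0,0,10.1,0,0,0],[1,0,0,10.1,0,0,0]])

```text
clock: 20.05
position: [0.4618, 0.3009, 0.07]
tool_rot: [3.14, 0.0, 1.929]
force: [-0.4, -1.1, -2.7]
grip_width: 0.0169
finger_force: 79.6
```

>>> servo_tool(plan=[[1,0,0,0.05,0,0,0],[1,0,0,0.1,0,0,0],[1,0,0,0.1,0,0,0],[1,0,0,0.1,0,0,0]])

```text
clock: 20.45
position: [0.4616, 0.3008, 0.0685]
tool_rot: [3.141, 0.0, 1.929]
force: [0.3, 0.5, -1.6]
grip_width: 0.0172
finger_force: 79.6
```

>>> servo_tool(plan=[[1,0,0,0.05,0,0,0],[1,0,0,0.05,0,0,0],[1,0,0,0.05,0,0,0],[1,0,0,0.05,0,0,0]])

```text
clock: 20.85
position: [0.4615, 0.3008, 0.068]
tool_rot: [3.141, 0.0, 1.929]
force: [-0.6, 0.7, -1.6]
grip_width: 0.017
finger_force: 79.8
```

>>> servo_tool(plan=[[1,0,0,0.05,0,0,0],[1,0,0,0.05,0,0,0],[1,0,0,0.05,0,0,0],[1,0,0,0.05,0,0,0]])

```text
clock: 21.25
position: [0.4617, 0.3009, 0.0678]
tool_rot: [3.141, 0.0, 1.929]
force: [0.4, -0.4, 5.9]
grip_width: 0.017
finger_force: 80.9
```

>>> servo_tool(plan=[[1,0,0,-0.03,0,0,0],[1.9,0,0,-0.03,0,0,0],[2.5,0,0,-0.03,0,0,0],[4,0,0,-0.03,0,0,0],[8.5,0,0,-0.03,0,0,0],[8.5,0,0,-0.03,0,0,0],[8.5,0,0,-0.03,0,0,0],[8.5,0,0,-0.03,0,0,0],[8.5,0,0,-0.03,0,0,0],[8.5,0,0,-0.03,0,0,0]], force=20)

```text
clock: 22.25
position: [0.4616, 0.3008, 0.0678]
tool_rot: [3.141, 0.0, 1.929]
force: [0.5, -0.5, -1.0]
grip_width: 0.0851
finger_force: 0.0
```

>>> servo_tool(plan=[[8.5,0,0,0,0,0,0],[8.5,0,0,-1,0,0,0],[8.5,0,0,-3,0,0,0],[8.5,0,0,-7,0,0,0],[8.5,0,0,-11,0,0,0],[8.5,0,0,-14,0,0,0],[8.5,0,0,-14,0,0,0],[8.5,0,0,-14,0,0,0]])

```text
clock: 23.05
position: [0.4616, 0.3007, 0.2086]
tool_rot: [3.14, 0.0, 1.929]
force: [-0.7, 0.6, -0.7]
grip_width: 0.0846
finger_force: 0.0
```

Run:
```python
from workcell import bot
import cv2
f=bot.grab_frame("side")["frame"][150:300,230:390]; cv2.imwrite("pics/end.png",cv2.resize(f,None,fx=4,fy=4,interpolation=cv2.INTER_CUBIC))
```

```text
(no output)
```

View pics/end.png

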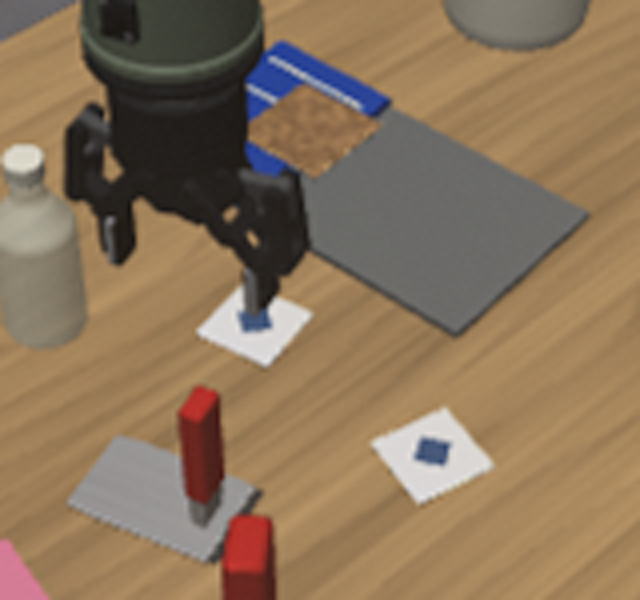

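The coaster lies cork up on the ledge at (313,130), the turner stands at (200,450), and the gripper is clear.

```bash
python3 -c "
from workcell import bot
print(bot.job_done())"
```

```text
the job is handed in; nothing more can be done
None
```

I flipped the coaster onto the blue ledge, where it lies cork side up, stood the turner on the bare counter and released it, and handed the job in at about 23 s; the hand-in returned no verdict.

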